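# Point out the tripped relay module

## Robot

A 7-joint arm with a two-finger parallel gripper is mounted at the origin on the work surface. World frame = base frame: x ahead of the robot, y to its left, z up, the work surface at z = 0. Lengths are in mm, angles in degrees, forces in N, time in s.
With the tool pointing down it reaches from about 350 to 775 mm from the base axis. Payload 3.1 kg.
Tool frame: the origin (TCP) lies on the centre line of the jaws, within the pads' length; the fingertips stand 8 mm ahead of it and the grasp point (between the pads) lies 11 mm behind it; x points along the fingers, y is the direction in which the jaws open and shut, and the axes are right-handed (so a half turn about x gives the same grasp; the last joint's range is limited). The gripper opens to 85 mm and grips with 20 to 120 N. Pads are 22 mm wide; open, the fingers measure 114 mm over their backs; the gripper's body (76 mm by 85 mm) begins 54 mm behind the grasp point. The pads swing forward as they close: fully open they stand 13 mm farther back than shut.
Start: joints at [-77.561, 17.813, 0.802, 86.603, -0.252, 75.585, -1.558], TCP at [140.728, 531.708, 213.204] pointing down, gripper open.
Joint ranges: [-154.91, 154.91], [-16.99, 109.72], [-72.82, 74.43], [7.12, 147.25], [-82.49, 262.49], [11.32, 116.49], [-174.64, 174.64]. Speed limits (degrees/s): [159.86, 159.86, 180, 180, 180, 180, 180].

## Interface

Orientations are given as a 3x3 rotation matrix whose columns are the frame's x, y, z axes.
In Python, from bench import bot gives the robot as it stands. The module is installed in compiled form; this text tells all that it offers.
- The arm moves only by the tool drive_tool, never from a script. Its argument "increments" is a list of rows, each a list of 7 numbers: the shift along the world's x, y, z in m, then the turn, a rotation vector about the world's x, y, z in degrees, then the finger opening in m, from 0 to 0.0854. In form: [[x, y, z, ax, ay, az, fingers], ...]. A call has 1 to 10 rows; each row is the pose to reach, as a shift and turn from the pose commanded when the call began; what a row does not reach only later rows make up. A row lasts 1/10 s, in which the tool goes at most 50 mm and 8.59 degrees, less where a joint would pass 70% of its speed; a pose out of reach is approached as far as the arm can. A call with a gripper value outside its range is refused whole. The fingers move at their own pace and stop on an object; the grip force is fixed at half the most. Time passes only in rows, so rows that repeat a pose let the fingers close. It gives the time, the measured TCP pose, the force and the opening at its end, in the units of the state.
- bot.observe(): the state, without advancing time (a new reading comes with each control period).
- bot.capture(name): name is "scene" or "top" or "wrist"; returns a dict with "frame" (480x640x3 uint8, red, green, blue), "fovy" (degrees; the focal length in pixels is half the picture's height over the tangent of half this angle, whatever the lens; pixels are square), "cx", "cy" (the principal point, pixels), "extrinsics" (4x4, takes a point from camera to world coordinates); the wrist camera has in their place "T_tool_cam" (4x4, takes a point from camera to tool coordinates, whose origin is the TCP and whose axes are the tool frame's). Camera axes: x right, y up, looking along -z (the intrinsics and any distortion apply to the point x, -y, -z); pixel columns grow to the right and rows downward; lengths in mm; the calibration is good to about 2 mm. A picture is of the moment at which its call begins: read the wrist's pose just before it. There is no depth.
- bot.finish_job(): hands the job in, once; it reports no verdict.
The state is a dict: "t": time; "joint_pos": joint angles; "qd": joint speeds; "effort": joint torques, N m; "tcp_pos": TCP position; "tcp_rot": TCP orientation; "ft_force": force on the tool from outside, world axes, zero at the start; "wrist_torque": the same for the moment, N m; "finger_gap": finger opening in mm.
Only numpy, scipy, OpenCV 4.12 (cv2) and the standard library are available. Lean on these libraries where they do the work, as an engineer would, in place of code of your own. Each camera call takes 0.05 s, during which the arm holds its last target.

## Task

Make the test bench safe by pressing the red stop button on the grey control box fully down and letting it come back up; leave the green button alone. Then show your colleague which relay module has tripped, the one of the four blue modules in the black tray with a red flag on top: hold the fingertips straight above its flag, about 1 to 4 cm clear of it, for three seconds, and finish still pointing there. Only point: do not touch, move or lift any module, and leave everything else on the bench where it is.

Things in the scene. Friction and masses are not known exactly. Their poses are not given: they have to be found in the camera images.
- tripped_flag (a point): The middle of the red flag (22 x 28 mm) on top of the tripped relay module; the point lies on the module's upper face, about 41 mm above the bench. The neighbouring modules' flags are about 60 mm away. Axes as the module's: z up.
- tripped: The tripped relay module, loose in one of the tray's four cells: blue block 40 x 46 mm on a black foot 44 (x) x 50 (y) x 6 mm, 36 mm high, about 70 g. Its flag is red. Origin: centre of its underside; z up. Which cell it stands in varies.
- healthy1: Healthy relay module, loose in one of the tray's four cells: blue block 40 x 46 mm on a black foot 44 (x) x 50 (y) x 6 mm, 36 mm high, about 70 g. Its flag is green. Origin: centre of its underside; z up. Not to be touched.
- healthy2: Healthy relay module, loose in one of the tray's four cells: blue block 40 x 46 mm on a black foot 44 (x) x 50 (y) x 6 mm, 36 mm high, about 70 g. Its flag is green. Origin: centre of its underside; z up. Not to be touched.
- healthy3: Healthy relay module, loose in one of the tray's four cells: blue block 40 x 46 mm on a black foot 44 (x) x 50 (y) x 6 mm, 36 mm high, about 70 g. Its flag is green. Origin: centre of its underside; z up. Not to be touched.
- tray: Black tray, fixed to the bench, 125 (x) x 135 (y) x 14 mm, with a 4 mm floor and 4 mm walls, divided into 2 x 2 cells with a module in each. Origin: centre of its underside. It stands left or right of the middle of the bench, at varying yaw.
- ctrl: Grey control box, fixed to the bench, 110 (x) x 160 (y) x 45 mm, with an aluminium face on top that carries the two buttons 80 mm apart. Origin: centre of its underside. It stands on the other side from the tray.
- stop_top (a point): Centre of the top face of the red stop button: round, 36 mm across, facing up, 67 mm above the bench when up. The point moves with the button. The black housing round it (52 mm across) is 10 mm lower than the raised button.
- stop (a joint): Travel of the red stop button: 0 up, 0.006 m fully down. It is sprung (about 5 N fully down) and comes back up by itself.
- start (a joint): Travel of the green start button, the same as the red one, 80 mm from it on the same box: 0 up, 0.006 m fully down. Not to be pressed.
- meter: Loose bystander, to be left alone. Red and black multimeter lying flat, 180 x 85 x 40 mm. Origin: centre of its underside.
- pliers: Loose bystander, to be left alone. Pliers with blue handles lying flat, about 165 x 56 x 12 mm. Origin: on its underside near the pivot.
- tape: Loose bystander, to be left alone. Black roll of tape lying flat, 64 mm across, 18 mm high. Origin: centre of its underside.
- driver: Loose bystander, to be left alone. Screwdriver with a yellow handle, lying on the bench. Origin: on its underside, about mid-length.
- jar: Loose bystander, to be left alone. Small jar with a white lid, 48 mm across, 60 mm high, upright. Origin: centre of its underside.
Things that resemble listed ones, but are neither listed nor needed, are in the scene too. What is shaped like the ctrl but pink is not meant.

How it is judged (in metres and radians):
On the way, in this order (a step that is already met when the one before it is completed fails the run):
1. the red stop button is pressed fully down (at least 4.5 of its 6 mm) (value of joint stop above 0.0045 m), for 0.05 s.
2. the stop button is up again and the grasp point stays over the red flag (within 22 mm sideways, 15 to 70 mm above it) for 2.5 s (horizontal distance between the grasp point and tripped_flag below 0.022 m and z of the grasp point in the frame of tripped_flag between 0.015 and 0.07 m and value of joint stop below 0.0015 m), for 2.5 s.
At the end, for the whole second after the job is handed in: The fingers still point at the red flag without contact: the grasp point (about 19 mm behind the closed fingertips) is within 22 mm of the flag's middle sideways and 15 to 70 mm above it; both buttons are up; every module stands upright within 6 mm of where it began, and the bystanders within 20 mm (all of step 2 and value of joint start below 0.0015 m and distance of each of tripped, healthy1, healthy2, healthy3 from where it was at the start of the episode below 0.006 m and angle between each of tripped, healthy1, healthy2, healthy3's own z axis and vertical below 0.1 rad and distance of each of meter, pliers, tape, driver, jar from where it was at the start of the episode below 0.02 m); the robot touches nothing.
It fails at once if the green start button is pressed (value of joint start above 0.002 m).
It fails at once if the robot touches a module or the tray (contact force between any of the fingers, the arm and tripped above 0.3 N or contact force between any of the fingers, the arm and healthy1 above 0.3 N or contact force between any of the fingers, the arm and healthy2 above 0.3 N or contact force between any of the fingers, the arm and healthy3 above 0.3 N or contact force between any of the fingers, the arm and tray above 0.3 N).
It fails at once if a module is moved or lifted by more than 8 mm (distance of any of tripped, healthy1, healthy2, healthy3 from where it was at the start of the episode above 0.008 m).
It fails at once if a bystander is knocked or carried away (more than 20 mm) (distance of any of meter, pliers, tape, driver, jar from where it was at the start of the episode above 0.02 m).
It also fails if it takes over 40 s, if anything falls off the work surface, if the arm or the gripper's body presses on something with over 40 N, if the wrist force passes 120 N, or if a joint passes its speed limit or range.

## Working session

There is one attempt and no reset: what is moved stays moved. The work goes in short steps, Python scripts to look and compute and a tool call to move; the robot and the scene stay as the last step left them, time stands still between calls to the robot, and variables do not carry over. Pictures are saved under pics/ and viewed, and the job is handed in when it is done.

Besides the shell and the picture viewer there is one more tool, called after "Call:" by a JSON object that holds its "method" and its "body", one argument or row to a line. drive_tool: Moves the arm, as the interface text tells. Its arguments: {"type":"object","properties":{"increments":{"type":"array"}},"required":["increments"]}

```bash
mkdir -p pics; python3 - <<'E'
from bench import bot
import cv2,numpy as np,pickle
o=bot.observe();print(o['t'],o['tcp_pos'],o['tcp_rot'],o['finger_gap'],o['ft_force'])
d={}
for n in("scene","top"):
    c=bot.capture(n);d[n]=c;print(n,c['fovy'],c['cx'],c['cy'],np.round(c['extrinsics'],3).tolist(),[k for k in c])
    cv2.imwrite(f"pics/{n}0.png",c['frame'][:,:,::-1])
pickle.dump(d,open('c.pkl','wb'))
E
```

```text
0.0 [140.54684376 530.94271733 212.11772687] [[-5.31604093e-04  2.55875216e-01  9.66709673e-01]
 [-2.27170375e-03  9.66707006e-01 -2.55875760e-01]
 [-9.99997278e-01 -2.33210259e-03  6.73672878e-05]] 85.61706245262654 [-0.04270165 -0.83936702 -0.03179505]
scene 43.11059310706191 317.8970726862263 236.67163044399842 [[-0.829, -0.482, 0.283, 1045.759], [0.559, -0.715, 0.42, 748.502], [-0.0, 0.506, 0.862, 1552.757], [0.0, 0.0, 0.0, 1.0]] ['frame', 'fovy', 'cx', 'cy', 'extrinsics']
top 54.9992391410124 316.8680404227343 243.7345992155191 [[0.069, 0.977, -0.2, 318.457], [-0.998, 0.068, -0.014, 24.236], [-0.0, 0.201, 0.98, 1228.244], [0.0, 0.0, 0.0, 1.0]] ['frame', 'fovy', 'cx', 'cy', 'extrinsics']
```

View pics/scene0.png

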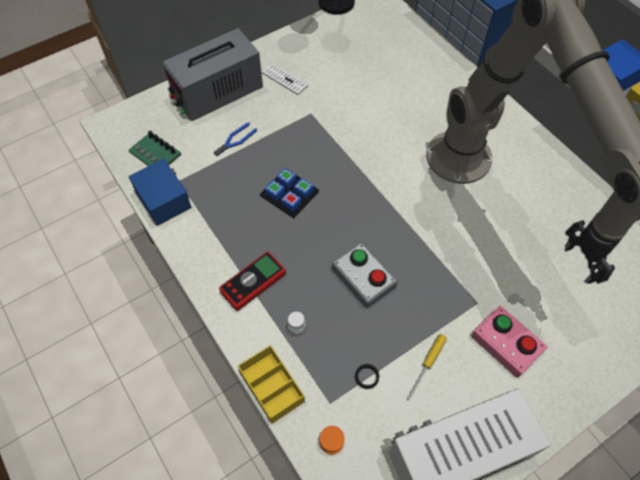

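View pics/top0.png

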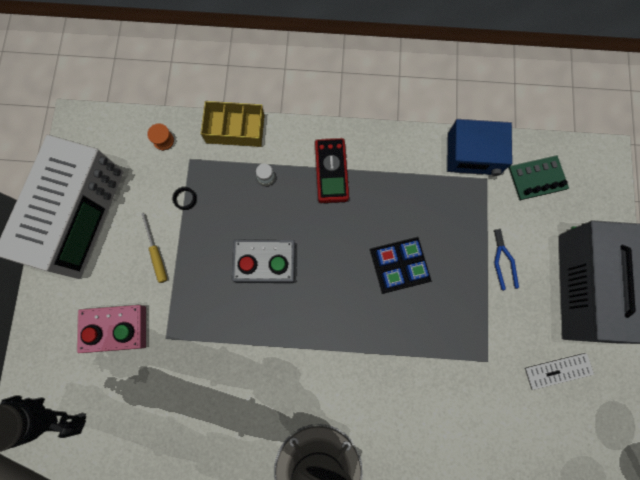

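```bash
cat >h.py <<'E'
import numpy as np
def ray(c,u,v):
    f=240/np.tan(np.radians(c['fovy']/2));E=c['extrinsics']
    d=E[:3,:3]@np.array([(u-c['cx'])/f,-(v-c['cy'])/f,-1]);return E[:3,3],d
def atz(c,u,v,z):
    o,d=ray(c,u,v);return o+d*(z-o[2])/d[2]
E
python3 - <<'E'
import pickle,cv2,numpy as np
from h import *
d=pickle.load(open('c.pkl','rb'))
R={'top':[(225,235,80,60),(365,235,70,60)],'scene':[(325,240,80,70),(255,165,70,55)]}
for n in R:
    f=d[n]['frame'].astype(int)
    m=((f[...,0]>130)&(f[...,1]<80)&(f[...,2]<90)).astype(np.uint8)
    g=((f[...,1]>f[...,0]+40)&(f[...,1]>f[...,2]+25)).astype(np.uint8)
    ims=[]
    for (x,y,w,h),z in zip(R[n],(67,41)):
        for nm,mm in(('red',m),('green',g)):
            k,l,s,ce=cv2.connectedComponentsWithStats(mm[y:y+h,x:x+w])
            for i in range(1,k):
                if s[i,4]>15:
                    u,v=ce[i]+[x,y];print(n,nm,s[i].tolist(),u,v,atz(d[n],u,v,z).round(1))
        ims.append(cv2.resize(d[n]['frame'][y:y+60,x:x+70,::-1],(400,343),interpolation=cv2.INTER_NEAREST))
    cv2.imwrite(f'pics/{n}_crop.png',np.hstack(ims))
E
```

```text
top red [16, 24, 11, 10, 82] 246.3658536585366 263.7682926829268 [491.2 216.5  67. ]
top green [46, 22, 14, 13, 141] 277.36879432624113 263.290780141844 [497.9 137.8  67. ]
top red [17, 16, 11, 9, 63] 386.92063492063494 254.66666666666666 [ 544.4 -143.6   41. ]
top green [41, 10, 11, 9, 71] 411.1267605633803 248.95774647887325 [ 564.  -206.3   41. ]
top green [48, 31, 11, 9, 72] 417.8333333333333 269.8888888888889 [ 509.8 -225.2   41. ]
top green [23, 38, 12, 9, 73] 393.47945205479454 277.13698630136986 [ 486.5 -162.8   41. ]
scene red [47, 30, 12, 11, 105] 377.44761904761907 275.26666666666665 [492.3 217.7  67. ]
scene green [28, 10, 13, 12, 125] 358.952 255.48 [498.1 139.6  67. ]
scene red [32, 30, 8, 7, 38] 290.60526315789474 197.89473684210526 [ 542.9 -144.8   41. ]
scene green [27, 6, 9, 8, 41] 285.9024390243902 174.6829268292683 [ 508.5 -225.1   41. ]
scene green [44, 17, 10, 7, 44] 303.29545454545456 185.0 [ 485.5 -163.    41. ]
scene green [15, 19, 9, 7, 42] 274.04761904761904 186.95238095238096 [ 562.9 -206.5   41. ]
```

View pics/top_crop.png

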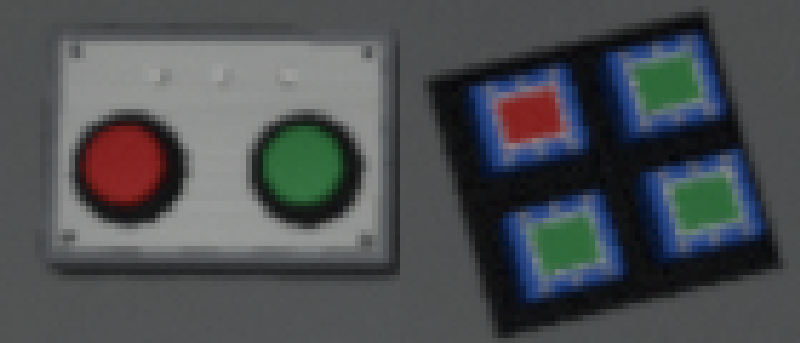

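View pics/scene_crop.png

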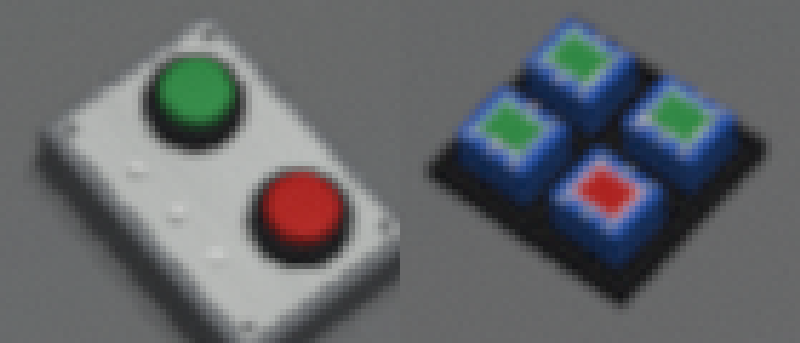

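Call:
{"method": "drive_tool", "body": {
  "increments": [
    [0.03,-0.027,0,0,0,0,0],
    [0.06,-0.054,0,0,0,0,0],
    [0.09,-0.081,0,0,0,0,0],
    [0.12,-0.108,0,0,0,0,0],
    [0.15,-0.135,0,0,0,0,0],
    [0.18,-0.162,0,0,0,0,0],
    [0.21,-0.189,0,0,0,0,0],
    [0.24,-0.216,0,0,0,0,0],
    [0.27,-0.243,0,0,0,0,0],
    [0.3,-0.27,0,0,0,0,0]
  ]
}}

```text
t: 1.1
tcp_pos: [441.4, 260.4, 212.8]
tcp_rot: [[-0.001, 0.256, 0.967], [-0.0, 0.967, -0.256], [-1.0, -0.0, -0.001]]
ft_force: [-0.0, 0.1, -1.1]
finger_gap: -0.1
```

Call:
{"method": "drive_tool", "body": {
  "increments": [
    [0.025,-0.022,0,0,0,0,0],
    [0.051,-0.044,0,0,0,0,0],
    [0.051,-0.044,-0.03,0,0,0,0],
    [0.051,-0.044,-0.06,0,0,0,0],
    [0.051,-0.044,-0.09,0,0,0,0],
    [0.051,-0.044,-0.11,0,0,0,0],
    [0.051,-0.044,-0.11,0,0,0,0],
    [0.051,-0.044,-0.11,0,0,0,0]
  ]
}}

```text
t: 1.9
tcp_pos: [491.6, 217.6, 103.2]
tcp_rot: [[-0.001, 0.256, 0.967], [-0.0, 0.967, -0.256], [-1.0, -0.001, -0.0]]
ft_force: [0.3, 0.6, 0.5]
finger_gap: -0.2
```

```bash
python3 - <<'E'
from bench import bot
import cv2,numpy as np
ims=[]
o=bot.observe();print(o['t'],o['tcp_pos'],o['ft_force'])
for n,(x,y) in (("scene",(325,200)),("top",(205,215))):
    f=bot.capture(n)['frame'][y:y+100,x:x+100,::-1]; ims.append(cv2.resize(f,(400,400)))
cv2.imwrite("pics/a1.png",np.hstack(ims))
c=bot.capture("wrist");cv2.imwrite("pics/w1.png",c['frame'][:,:,::-1])
E
```

```text
1.9 [491.64713352 217.61890558 103.20301352] [0.33934074 0.56517726 0.4583227 ]
```

View pics/a1.png

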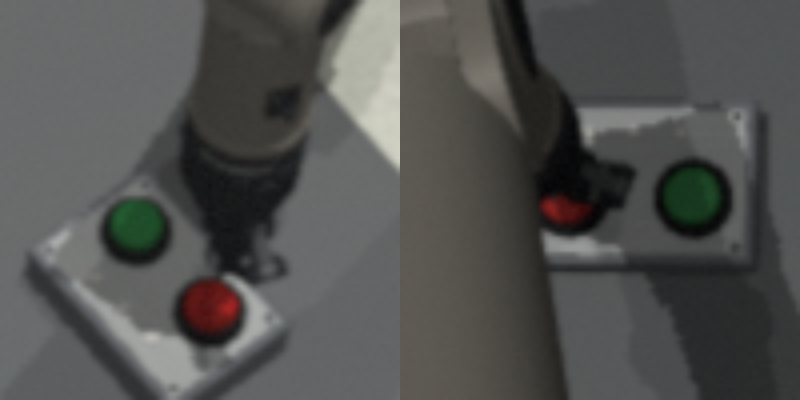

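View pics/w1.png

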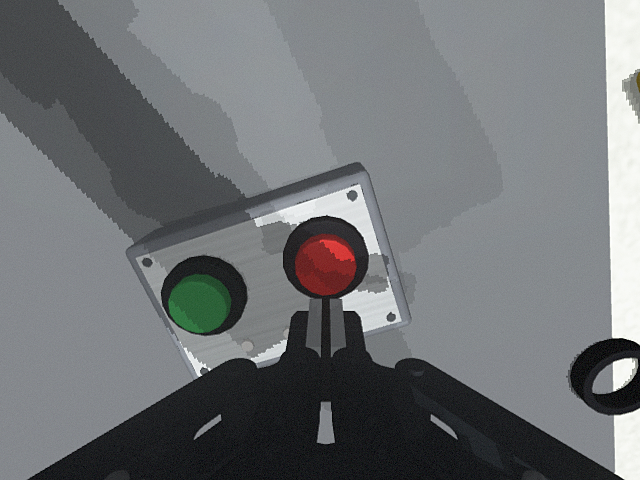

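The wrist view shows the red button's top at about (325,264), the green one's at (199,303), and the fingertips at (325,300). I'll check that against the wrist calibration.

```bash
python3 - <<'E'
from bench import bot
import numpy as np
from h import *
o=bot.observe();c=bot.capture("wrist")
T=np.eye(4);T[:3,:3]=o['tcp_rot'];T[:3,3]=o['tcp_pos'];c['extrinsics']=T@c['T_tool_cam']
print(o['tcp_pos'],c['fovy'],c['cx'],c['cy'])
for p in((325,264),(199,303)):print(atz(c,*p,67))
E
```

```text
[493.00637142 218.22756121 104.81735288] 64.859934976358 325.3462370857797 241.24136810856953
[492.46928107 219.11069269  67.        ]
[497.42290034 141.29340168  67.        ]
```

Call:
{"method": "drive_tool", "body": {
  "increments": [
    [0,0,-0.01,0,0,0,0],
    [0,0,-0.02,0,0,0,0],
    [0,0,-0.025,0,0,0,0],
    [0,0,-0.03,0,0,0,0],
    [0,0,-0.032,0,0,0,0],
    [0,0,-0.033,0,0,0,0],
    [0,0,-0.034,0,0,0,0],
    [0,0,-0.034,0,0,0,0]
  ]
}}

```text
t: 2.9
tcp_pos: [491.9, 217.8, 69.3]
tcp_rot: [[0.0, 0.256, 0.967], [0.0, 0.967, -0.256], [-1.0, 0.0, 0.0]]
ft_force: [0.0, -0.1, -0.4]
finger_gap: 0.3
```

```bash
python3 - <<'E'
from bench import bot
import cv2
o=bot.observe();print(o['tcp_pos'],o['ft_force'],o['effort'])
c=bot.capture("wrist");cv2.imwrite("pics/w2.png",c['frame'][:,:,::-1])
E
```

```text
[491.85864736 217.75008436  69.31326353] [ 0.02131963 -0.08937884 -0.395285  ] [ 8.95195728e-03 -3.84079885e+01  2.81896681e+00 -1.96941251e+01
  9.40601458e-03 -1.61358097e-02  1.74209672e-03]
```

View pics/w2.png

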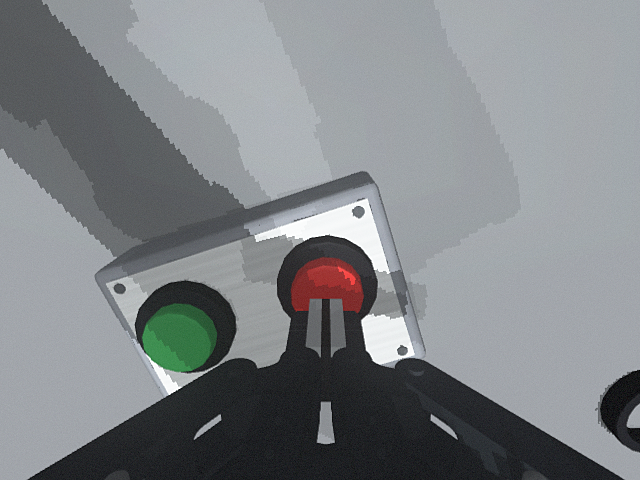

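No contact force yet and the red button looks as high as the green one, so I'll go deeper in small steps and watch the force.

Call:
{"method": "drive_tool", "body": {
  "increments": [
    [0,0,-0.001,0,0,0,0],
    [0,0,-0.002,0,0,0,0],
    [0,0,-0.003,0,0,0,0],
    [0,0,-0.003,0,0,0,0]
  ]
}}

```text
t: 3.35
tcp_pos: [491.6, 217.7, 66.0]
tcp_rot: [[-0.0, 0.256, 0.967], [-0.0, 0.967, -0.256], [-1.0, -0.0, -0.0]]
ft_force: [0.2, -0.4, 0.2]
finger_gap: -0.0
```

```bash
python3 - <<'E'
from bench import bot
import cv2,numpy as np
o=bot.observe();print(o['tcp_pos'],o['ft_force'])
c=bot.capture("wrist");T=c['T_tool_cam'];f=240/np.tan(np.radians(c['fovy']/2))
for x in(-11,0,8,14):
    p=np.linalg.inv(T)@[x,0,0,1];print(x,c['cx']+f*p[0]/-p[2],c['cy']+f*p[1]/p[2],p)
cv2.imwrite("pics/w3.png",c['frame'][:,:,::-1])
s=bot.capture("scene")['frame'][200:320,320:440,::-1];cv2.imwrite("pics/s3.png",cv2.resize(s,(600,600)))
E
```

```text
[491.5722921  217.65888059  66.03215215] [ 0.21162777 -0.4202576   0.2310883 ]
-11 323.49080395933476 307.0416113374056 [  -0.8253882   -29.2711948  -168.03856264    1.        ]
0 323.59648502200815 295.7653972114292 [  -0.82666343  -25.75966145 -178.4630114     1.        ]
8 323.6659053661755 288.358217100569 [  -0.82759086  -23.20581901 -186.04442867    1.        ]
14 323.7143677816999 283.1872568481744 [  -0.82828644  -21.29043718 -191.73049163    1.        ]
```

View pics/w3.png

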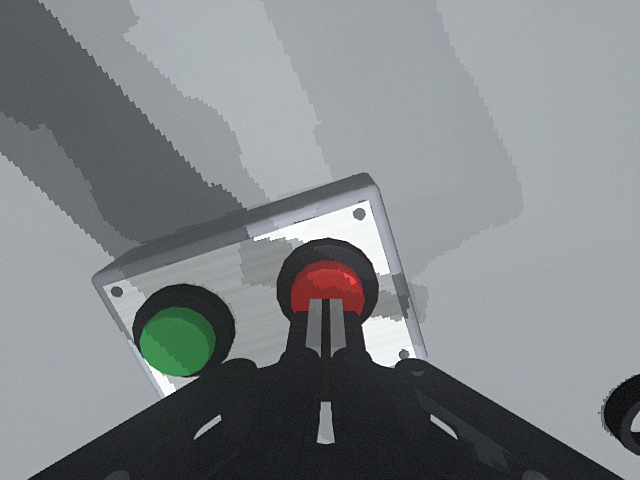

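View pics/s3.png

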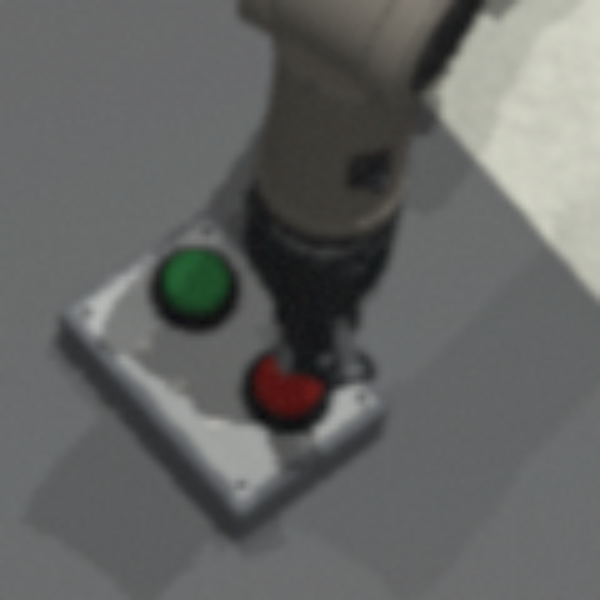

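Call:
{"method": "drive_tool", "body": {
  "increments": [
    [0,0,-0.001,0,0,0,0],
    [0,0,-0.002,0,0,0,0],
    [0,0,-0.003,0,0,0,0],
    [0,0,-0.003,0,0,0,0]
  ]
}}

```text
t: 3.85
tcp_pos: [491.6, 217.6, 63.0]
tcp_rot: [[-0.0, 0.256, 0.967], [-0.0, 0.967, -0.256], [-1.0, -0.0, -0.0]]
ft_force: [-0.7, -0.4, 0.1]
finger_gap: 0.1
```

```bash
python3 - <<'E'
from bench import bot
import cv2,numpy as np
o=bot.observe();print(o['tcp_pos'],o['ft_force'],o['effort'])
c=bot.capture("wrist")
cv2.imwrite("pics/w4.png",cv2.resize(c['frame'][200:400,100:440,::-1],(800,470)))
E
```

```text
[491.55888546 217.63384984  62.98814811] [-0.65044782 -0.38847314  0.14525077] [ 9.33462958e-03 -3.86653340e+01  2.85722673e+00 -1.95502031e+01
  9.58717981e-03 -1.61676854e-02  1.77733455e-03]
```

View pics/w4.png

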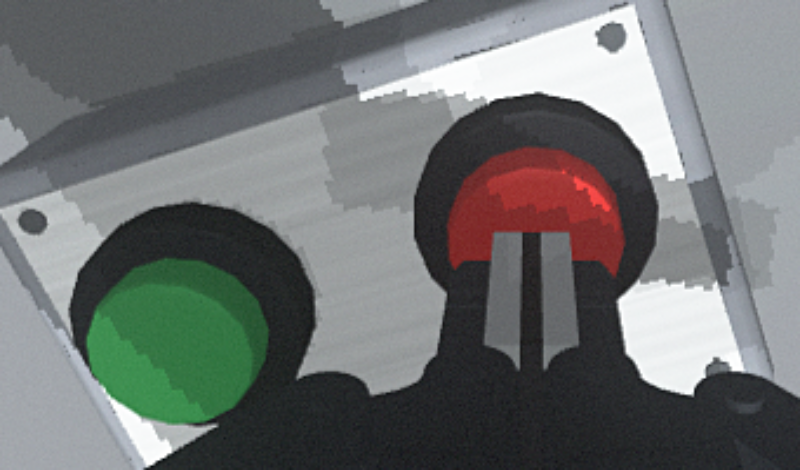

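Call:
{"method": "drive_tool", "body": {
  "increments": [
    [0,0,-0.001,0,0,0,0],
    [0,0,-0.002,0,0,0,0],
    [0,0,-0.003,0,0,0,0],
    [0,0,-0.003,0,0,0,0]
  ]
}}

```text
t: 4.3
tcp_pos: [491.6, 217.7, 60.0]
tcp_rot: [[-0.0, 0.256, 0.967], [-0.0, 0.967, -0.256], [-1.0, -0.0, -0.0]]
ft_force: [-0.3, 0.2, 0.4]
finger_gap: 0.0
```

```bash
python3 - <<'E'
from bench import bot
import cv2,numpy as np
o=bot.observe();print(o['tcp_pos'],o['ft_force'],o['effort'])
c=bot.capture("wrist")
cv2.imwrite("pics/w5.png",cv2.resize(c['frame'][200:400,100:440,::-1],(800,470)))
s=bot.capture("scene")['frame'][240:300,340:410,::-1];cv2.imwrite("pics/s5.png",cv2.resize(s,(700,600),interpolation=cv2.INTER_CUBIC))
E
```

```text
[491.57748887 217.65061666  59.99745371] [-0.34602989  0.23018303  0.39580293] [ 9.61042824e-03 -3.87411475e+01  2.87141316e+00 -1.94582999e+01
  9.57723241e-03 -1.63553789e-02  1.79844068e-03]
```

View pics/w5.png

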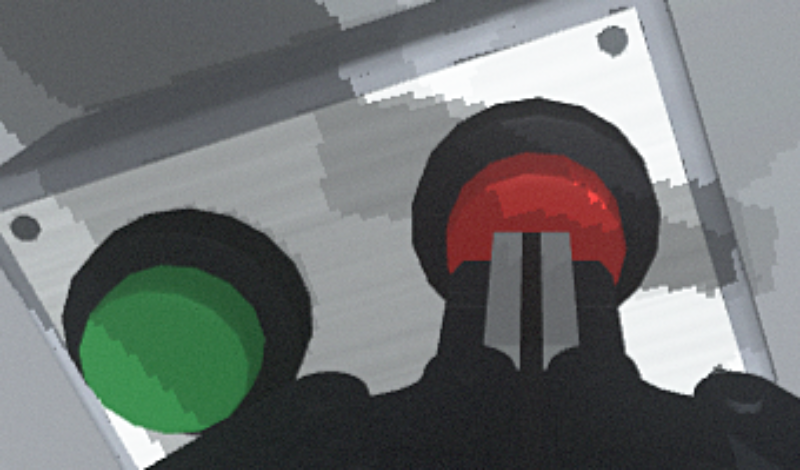

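View pics/s5.png

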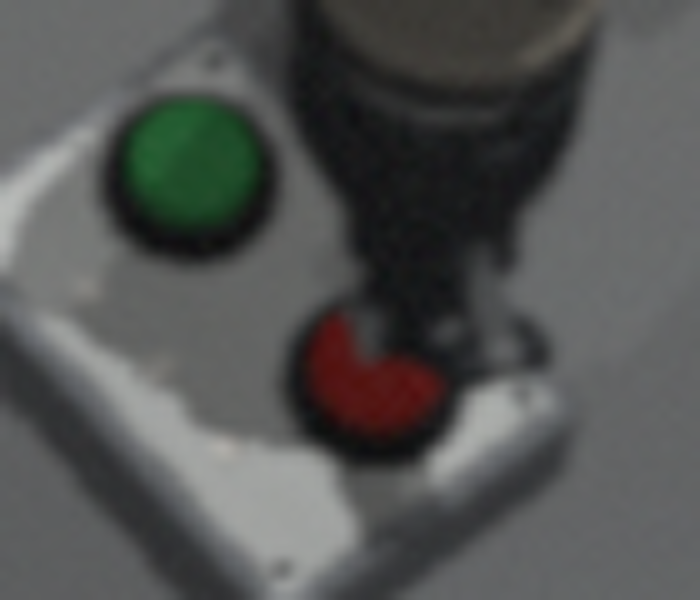

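```bash
python3 - <<'E'
from bench import bot
import numpy as np
from h import *
o=bot.observe();c=bot.capture("wrist")
T=np.eye(4);T[:3,:3]=o['tcp_rot'];T[:3,3]=o['tcp_pos'];c['extrinsics']=T@c['T_tool_cam']
print(o['tcp_pos'],o['joint_pos'],c['T_tool_cam'].round(3).tolist())
P=lambda x,y:(100+x/2.353,200+y/2.353)
# corner screws of the face at z~45; housing left/right edges at z=57
for n,a,b,z in(("housing sep 80",(535,202),(188,318),57),("red dia36",(447,245),(626,245),67),("green36",(80,345),(266,345),67),("housing52",(412,215),(658,215),57),("screws",(612,41),(25,228),45)):
    A,B=atz(c,*P(*a),z),atz(c,*P(*b),z);print(n,A.round(1),B.round(1),np.linalg.norm(A-B).round(1))
E
```

```text
[491.71241575 217.71419268  60.1759307 ] [-38.39901854  24.66146562  16.69956653 101.05945349  -8.36766968
  55.4896673   56.79347301] [[-0.0, 0.319, -0.948, -160.902], [1.0, -0.001, -0.0, 0.721], [-0.001, -0.948, -0.319, -81.383], [0.0, 0.0, 0.0, 1.0]]
housing sep 80 [488.6 220.4  57. ] [496.1 142.2  57. ] 78.5
red dia36 [488.6 202.7  67. ] [497.4 236.3  67. ] 34.7
green36 [491.3 124.7  67. ] [500.9 161.   67. ] 37.5
housing52 [485.1 195.4  57. ] [497.9 243.9  57. ] 50.2
screws [463.1 243.4  45. ] [471.7 108.9  45. ] 134.7
```

Measured sizes agree with the reported TCP height to within about 3 mm, and the button is still up. The fingertips must sit further back than the text says, so I'll keep feeling downward.

Call:
{"method": "drive_tool", "body": {
  "increments": [
    [0,0,-0.001,0,0,0,0],
    [0,0,-0.002,0,0,0,0],
    [0,0,-0.003,0,0,0,0],
    [0,0,-0.003,0,0,0,0]
  ]
}}

```text
t: 4.85
tcp_pos: [491.6, 217.6, 57.0]
tcp_rot: [[-0.0, 0.256, 0.967], [-0.0, 0.967, -0.256], [-1.0, -0.0, -0.0]]
ft_force: [0.1, -0.2, -0.5]
finger_gap: -0.1
```

```bash
cat > snap.py <<'E'
from bench import bot
import cv2,numpy as np,sys
k=sys.argv[1]
o=bot.observe();print(o['tcp_pos'],o['ft_force'],o['effort'][1:4])
c=bot.capture("wrist")
a=cv2.resize(c['frame'][200:400,100:440,::-1],(400,235))
s=cv2.resize(bot.capture("scene")['frame'][240:300,340:410,::-1],(400,343),interpolation=cv2.INTER_CUBIC)
cv2.imwrite(f"pics/n{k}.png",np.hstack([np.vstack([a,np.zeros((108,400,3),np.uint8)]),s]))
E
python3 snap.py 1
```

```text
[491.56965707 217.6283062   56.99794302] [ 0.14101875 -0.23375834 -0.53923014] [-38.82448554   2.88535796 -19.36701894]
```

View pics/n1.png

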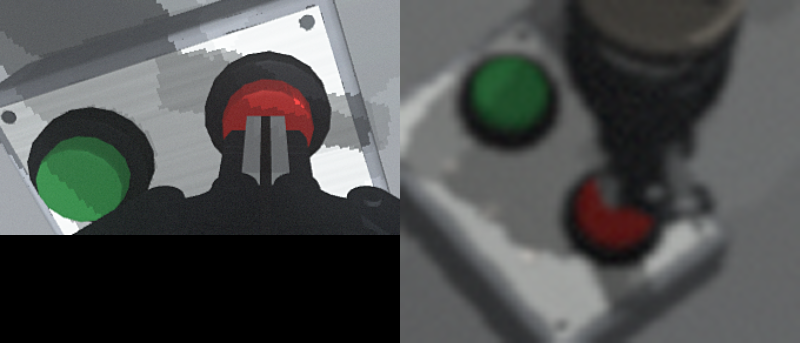

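Call:
{"method": "drive_tool", "body": {
  "increments": [
    [0,0,-0.001,0,0,0,0],
    [0,0,-0.002,0,0,0,0],
    [0,0,-0.003,0,0,0,0],
    [0,0,-0.003,0,0,0,0]
  ]
}}

```text
t: 5.35
tcp_pos: [491.6, 217.6, 54.0]
tcp_rot: [[-0.0, 0.256, 0.967], [-0.0, 0.967, -0.256], [-1.0, -0.0, -0.0]]
ft_force: [1.4, 0.0, 0.6]
finger_gap: -0.1
```

```bash
python3 snap.py 2
```

```text
[491.56447361 217.63679361  53.99702805] [1.44653498 0.0391188  0.6044874 ] [-38.90291333   2.89899252 -19.2738086 ]
```

View pics/n2.png

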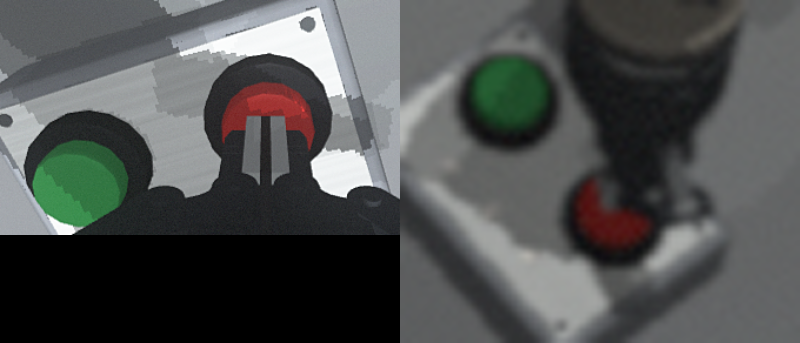

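Call:
{"method": "drive_tool", "body": {
  "increments": [
    [0,0,-0.001,0,0,0,0],
    [0,0,-0.002,0,0,0,0],
    [0,0,-0.003,0,0,0,0],
    [0,0,-0.004,0,0,0,0],
    [0,0,-0.004,0,0,0,0]
  ]
}}

```text
t: 5.95
tcp_pos: [491.6, 217.6, 50.0]
tcp_rot: [[-0.0, 0.256, 0.967], [-0.0, 0.967, -0.256], [-1.0, -0.0, -0.0]]
ft_force: [-0.5, -0.6, 0.1]
finger_gap: 0.0
```

```bash
python3 snap.py 3
```

```text
[491.58236626 217.639558    50.00366273] [-0.48667258 -0.62496062  0.13801498] [-39.00253773   2.91686073 -19.14315283]
```

View pics/n3.png

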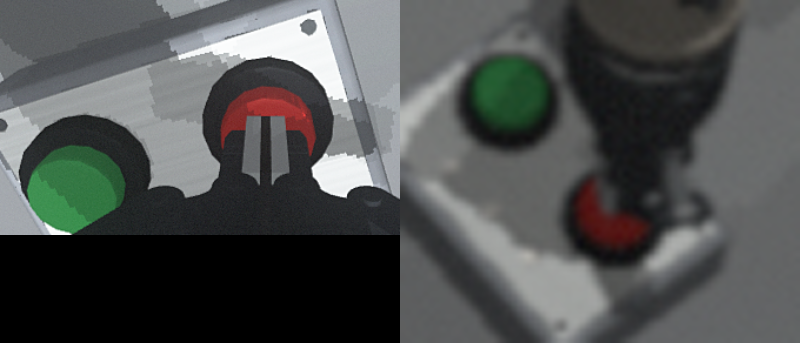

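Call:
{"method": "drive_tool", "body": {
  "increments": [
    [0,0,-0.001,0,0,0,0],
    [0,0,-0.002,0,0,0,0],
    [0,0,-0.003,0,0,0,0],
    [0,0,-0.003,0,0,0,0]
  ]
}}

```text
t: 6.45
tcp_pos: [491.9, 217.8, 47.4]
tcp_rot: [[0.0, 0.256, 0.967], [0.0, 0.967, -0.256], [-1.0, 0.0, 0.0]]
ft_force: [0.2, -0.8, 2.3]
finger_gap: 0.2
```

```bash
python3 snap.py 4
```

```text
[491.87218744 217.77608003  47.38007803] [ 0.245712   -0.83462334  2.31179513] [-37.87812352   2.82293826 -18.46767247]
```

View pics/n4.png

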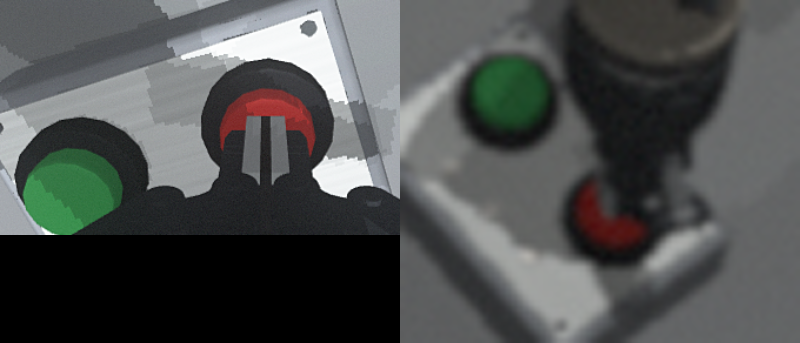

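Contact at last: 2.3 N at TCP z 47.4, so the tips sit about 18 mm behind the reported TCP. Now I'll press through.

Call:
{"method": "drive_tool", "body": {
  "increments": [
    [0,0,-0.001,0,0,0,0],
    [0,0,-0.002,0,0,0,0],
    [0,0,-0.003,0,0,0,0],
    [0,0,-0.003,0,0,0,0]
  ]
}}

```text
t: 6.95
tcp_pos: [491.9, 217.7, 44.3]
tcp_rot: [[0.0, 0.256, 0.967], [0.0, 0.967, -0.256], [-1.0, 0.0, 0.0]]
ft_force: [-1.1, 0.1, 3.8]
finger_gap: 0.2
```

```bash
python3 snap.py 5
```

```text
[491.89211415 217.7356338   44.30740138] [-1.09029631  0.14546831  3.77677264] [-37.09632039   2.76018754 -17.93170094]
```

View pics/n5.png

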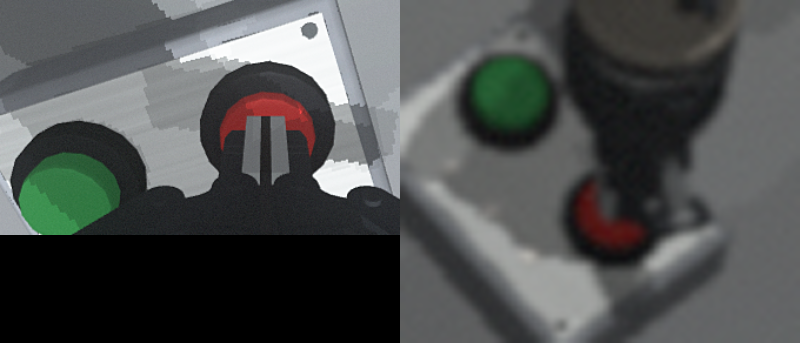

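Call:
{"method": "drive_tool", "body": {
  "increments": [
    [0,0,-0.001,0,0,0,0],
    [0,0,-0.002,0,0,0,0],
    [0,0,-0.003,0,0,0,0],
    [0,0,-0.004,0,0,0,0],
    [0,0,-0.004,0,0,0,0]
  ]
}}

```text
t: 7.55
tcp_pos: [492.0, 217.9, 42.8]
tcp_rot: [[0.0, 0.256, 0.967], [0.001, 0.967, -0.256], [-1.0, 0.001, -0.0]]
ft_force: [-4.9, -3.0, 19.8]
finger_gap: 0.3
```

```bash
python3 snap.py 6
```

```text
[491.97393971 217.86438558  42.78615997] [-4.85267691 -2.98072487 19.83130903] [-30.3919208    2.28291258 -16.25182271]
```

View pics/n6.png

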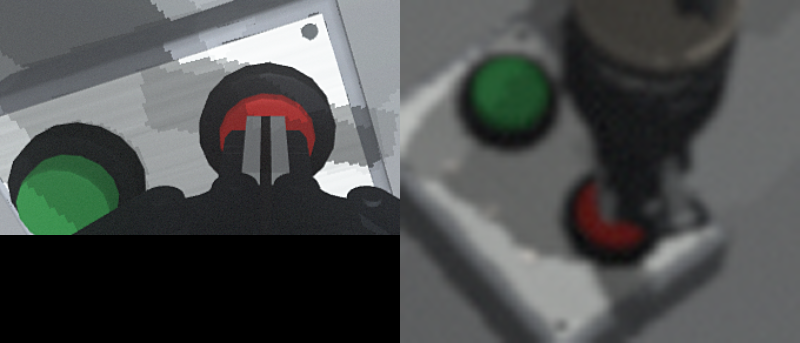

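Hard stop reached at 20 N, so the button is fully down. Next I'll raise the tool and carry it across towards the flag.

Call:
{"method": "drive_tool", "body": {
  "increments": [
    [0,0,0.02,0,0,0,0],
    [0,0,0.06,0,0,0,0],
    [0,0,0.1,0,0,0,0],
    [0,0,0.11,0,0,0,0],
    [0.006,-0.045,0.11,0,0,0,0],
    [0.012,-0.09,0.11,0,0,0,0],
    [0.019,-0.135,0.11,0,0,0,0],
    [0.025,-0.18,0.11,0,0,0,0],
    [0.032,-0.225,0.11,0,0,0,0],
    [0.032,-0.225,0.11,0,0,0,0]
  ]
}}

```text
t: 8.65
tcp_pos: [523.2, -17.6, 149.4]
tcp_rot: [[-0.001, 0.269, 0.963], [-0.007, 0.963, -0.269], [-1.0, -0.007, 0.001]]
ft_force: [-0.2, -1.2, 0.9]
finger_gap: -0.3
```

Call:
{"method": "drive_tool", "body": {
  "increments": [
    [0.006,-0.045,0,0,0,0,0],
    [0.012,-0.09,0,0,0,0,0],
    [0.017,-0.12,0,0,0,0,0],
    [0.02,-0.137,0,0,0,0,0],
    [0.02,-0.137,0,0,0,0,0],
    [0.02,-0.137,0,0,0,0,0]
  ]
}}

```text
t: 9.25
tcp_pos: [543.1, -143.0, 149.0]
tcp_rot: [[-0.002, 0.256, 0.967], [0.002, 0.967, -0.256], [-1.0, 0.001, -0.002]]
ft_force: [-0.0, -0.3, -0.2]
finger_gap: 0.2
```

```bash
python3 - <<'E'
from bench import bot
import numpy as np,cv2
from h import *
o=bot.observe();c=bot.capture("wrist")
T=np.eye(4);T[:3,:3]=o['tcp_rot'];T[:3,3]=o['tcp_pos'];c['extrinsics']=T@c['T_tool_cam']
print(o['t'],o['tcp_pos'],o['ft_force'])
f=c['frame'].astype(int);m=((f[...,0]>110)&(f[...,1]<80)&(f[...,2]<90)).astype(np.uint8)
k,l,s,ce=cv2.connectedComponentsWithStats(m)
for i in range(1,k):
    if s[i,4]>60: print(s[i],ce[i],atz(c,*ce[i],41).round(1))
cv2.imwrite("pics/w7.png",c['frame'][:,:,::-1])
t=bot.capture("top")['frame'];cv2.imwrite("pics/t7.png",t[:,:,::-1])
s=bot.capture("scene")['frame'];cv2.imwrite("pics/s7.png",s[:,:,::-1])
E
```

```text
9.25 [ 543.14354104 -143.04309809  149.02099262] [-0.01970753 -0.25139915 -0.18358886]
[302 213  45  41 936] [323.48183761 232.74679487] [ 545.2 -144.1   41. ]
[ 491  325  125  149 2255] [546.1286031  366.88381375] [708.    7.6  41. ]
```

View pics/w7.png

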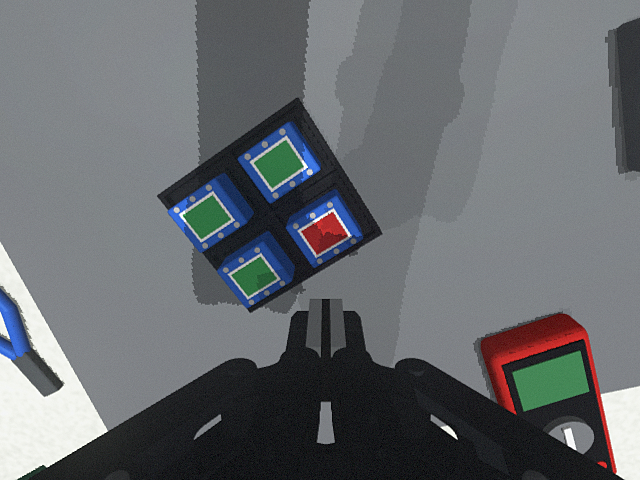

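View pics/s7.png

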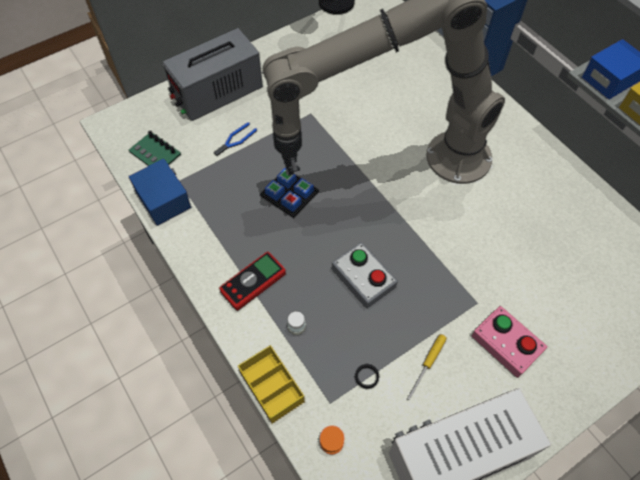

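The wrist view shows the red flag at (323,233), which gives (545,-144) and agrees with the other cameras. I'll descend in stages, with the tips first about 47 mm above the flag.

Call:
{"method": "drive_tool", "body": {
  "increments": [
    [0.001,-0.001,-0.03,0,0,0,0],
    [0.001,-0.001,-0.06,0,0,0,0],
    [0.001,-0.001,-0.075,0,0,0,0],
    [0.001,-0.001,-0.08,0,0,0,0],
    [0.001,-0.001,-0.08,0,0,0,0]
  ]
}}

```text
t: 9.9
tcp_pos: [544.5, -143.9, 69.7]
tcp_rot: [[-0.001, 0.254, 0.967], [0.001, 0.967, -0.254], [-1.0, 0.0, -0.001]]
ft_force: [-0.5, -0.7, -0.4]
finger_gap: -0.1
```

```bash
cat >s2.py <<'E'
from bench import bot
import cv2,numpy as np,sys
k=sys.argv[1]
o=bot.observe();print(o['t'],o['tcp_pos'],o['ft_force'])
ims=[]
for n,(x,y) in(("scene",(260,150)),("top",(355,215))):
    c=bot.capture(n);E=np.linalg.inv(c['extrinsics']);f=240/np.tan(np.radians(c['fovy']/2))
    im=cv2.resize(c['frame'][y:y+70,x:x+70,::-1],(400,400),interpolation=cv2.INTER_CUBIC)
    p0=o['tcp_pos']
    for dz,col in((18,(0,255,255)),(-8,(255,255,0))):
        p=E@[p0[0],p0[1],p0[2]+dz,1];u=c['cx']+f*p[0]/-p[2];v=c['cy']+f*p[1]/p[2]
        print(n,dz,u,v)
        cv2.circle(im,(int((u-x+.5)*400/70),int((v-y+.5)*400/70)),4,col,1)
    ims.append(im)
cv2.imwrite(f"pics/p{k}.png",np.hstack(ims))
E
python3 s2.py 1
```

```text
9.9 [ 544.50474599 -143.93730307   69.73097359] [-0.4694791  -0.73814335 -0.3823552 ]
scene 18 289.687077987702 189.40681735551328
scene -8 290.0406971008416 194.43047737103953
top 18 389.8347719768716 251.3549265959827
top -8 388.2694538662948 253.21890538271373
```

View pics/p1.png

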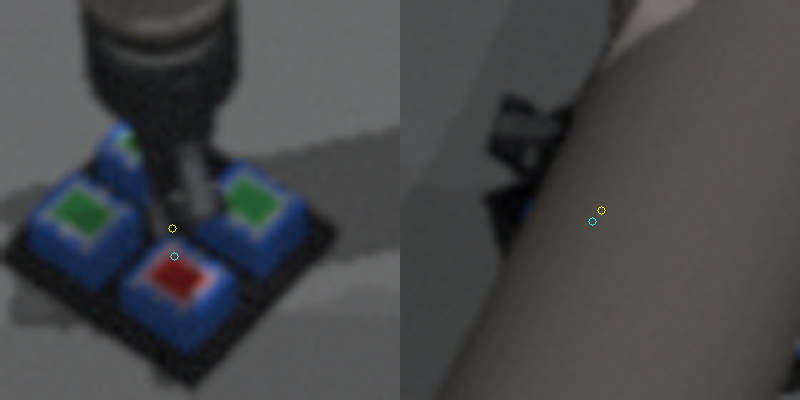

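The projected point TCP+18 mm (yellow) falls on the visible fingertips, above the red flag. I'll descend 13 mm more, which puts the tips about 34 mm clear. That height keeps the grasp point in range whether I use the measured tip offset or the stated one. Then I'll hold.

Call:
{"method": "drive_tool", "body": {
  "increments": [
    [0,0,-0.004,0,0,0,0],
    [0,0,-0.008,0,0,0,0],
    [0,0,-0.012,0,0,0,0],
    [0,0,-0.013,0,0,0,0],
    [0,0,-0.013,0,0,0,0],
    [0,0,-0.013,0,0,0,0],
    [0,0,-0.013,0,0,0,0],
    [0,0,-0.013,0,0,0,0],
    [0,0,-0.013,0,0,0,0],
    [0,0,-0.013,0,0,0,0]
  ]
}}

```text
t: 11.0
tcp_pos: [544.8, -145.3, 57.3]
tcp_rot: [[0.0, 0.256, 0.967], [-0.0, 0.967, -0.256], [-1.0, 0.0, 0.0]]
ft_force: [-1.0, 0.6, 0.1]
finger_gap: -0.0
```

```bash
python3 s2.py 2; python3 - <<'E'
from bench import bot
import cv2
cv2.imwrite("pics/w8.png",bot.capture("wrist")['frame'][:,:,::-1])
E
```

```text
11.0 [ 544.79068206 -145.3142066    57.28666787] [-1.01319063  0.6098714   0.12606842]
scene 18 289.5237699292546 191.55218267021544
scene -8 289.8772185930775 196.51820635424676
top 18 389.62266698036865 252.1835866887418
top -8 388.0778392238742 254.01091593266224
```

View pics/p2.png

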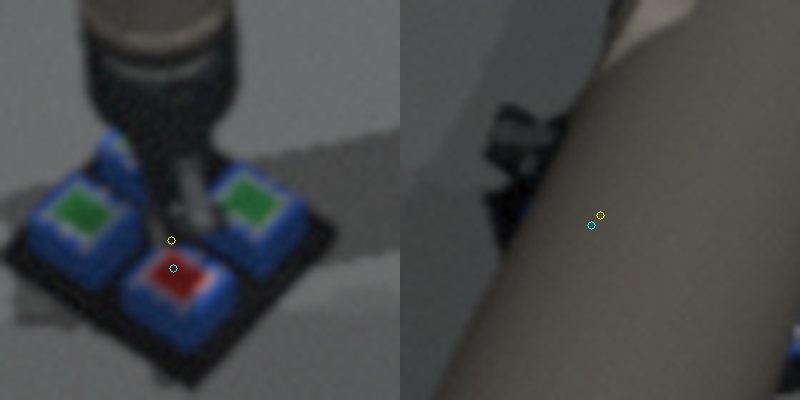

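View pics/w8.png

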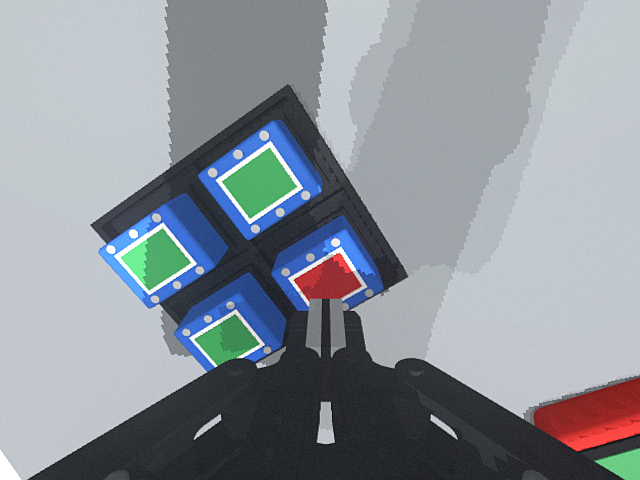

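Call:
{"method": "drive_tool", "body": {
  "increments": [
    [0,0,0,0,0,0,0],
    [0,0,0,0,0,0,0],
    [0,0,0,0,0,0,0],
    [0,0,0,0,0,0,0],
    [0,0,0,0,0,0,0],
    [0,0,0,0,0,0,0],
    [0,0,0,0,0,0,0],
    [0,0,0,0,0,0,0],
    [0,0,0,0,0,0,0],
    [0,0,0,0,0,0,0]
  ]
}}

```text
t: 12.15
tcp_pos: [544.7, -145.3, 57.2]
tcp_rot: [[0.0, 0.256, 0.967], [0.0, 0.967, -0.256], [-1.0, 0.0, -0.0]]
ft_force: [0.1, -0.8, 0.4]
finger_gap: 0.1
```

Call:
{"method": "drive_tool", "body": {
  "increments": [
    [0,0,0,0,0,0,0],
    [0,0,0,0,0,0,0],
    [0,0,0,0,0,0,0],
    [0,0,0,0,0,0,0],
    [0,0,0,0,0,0,0],
    [0,0,0,0,0,0,0],
    [0,0,0,0,0,0,0],
    [0,0,0,0,0,0,0],
    [0,0,0,0,0,0,0],
    [0,0,0,0,0,0,0]
  ]
}}

```text
t: 13.15
tcp_pos: [544.7, -145.3, 57.2]
tcp_rot: [[-0.0, 0.256, 0.967], [0.0, 0.967, -0.256], [-1.0, 0.0, -0.0]]
ft_force: [-0.5, 0.2, -0.8]
finger_gap: 0.2
```

Call:
{"method": "drive_tool", "body": {
  "increments": [
    [0,0,0,0,0,0,0],
    [0,0,0,0,0,0,0],
    [0,0,0,0,0,0,0],
    [0,0,0,0,0,0,0],
    [0,0,0,0,0,0,0],
    [0,0,0,0,0,0,0],
    [0,0,0,0,0,0,0],
    [0,0,0,0,0,0,0],
    [0,0,0,0,0,0,0],
    [0,0,0,0,0,0,0]
  ]
}}

```text
t: 14.15
tcp_pos: [544.7, -145.3, 57.2]
tcp_rot: [[0.0, 0.256, 0.967], [0.0, 0.967, -0.256], [-1.0, 0.0, 0.0]]
ft_force: [0.2, 0.3, 0.2]
finger_gap: -0.3
```

Call:
{"method": "drive_tool", "body": {
  "increments": [
    [0,0,0,0,0,0,0],
    [0,0,0,0,0,0,0],
    [0,0,0,0,0,0,0],
    [0,0,0,0,0,0,0],
    [0,0,0,0,0,0,0]
  ]
}}

```text
t: 14.65
tcp_pos: [544.7, -145.3, 57.2]
tcp_rot: [[0.0, 0.256, 0.967], [0.0, 0.967, -0.256], [-1.0, 0.0, 0.0]]
ft_force: [-0.2, 0.2, 0.2]
finger_gap: 0.2
```

```bash
python3 - <<'E'
from bench import bot
import cv2
o=bot.observe();print(o['t'],o['tcp_pos'],o['ft_force'])
cv2.imwrite("pics/s9.png",bot.capture("scene")['frame'][:,:,::-1])
E
```

```text
14.65 [ 544.73002859 -145.30536229   57.21942739] [-0.20999372  0.19773644  0.17226657]
```

View pics/s9.png

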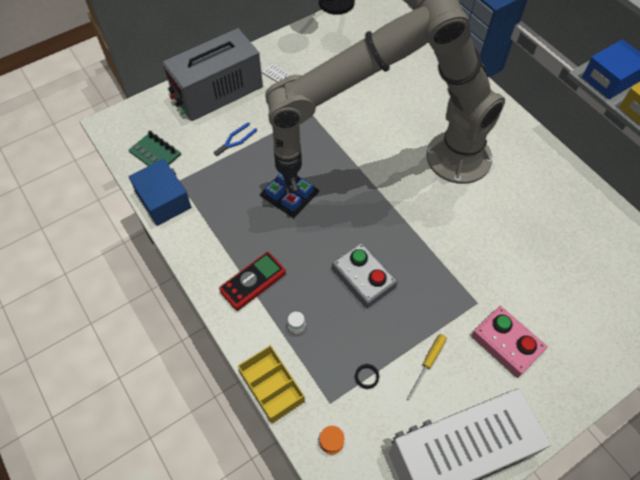

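The scene is unchanged: the stop button is up at (377,276), the modules and bystanders are in place, and the fingers are over the red flag.

```bash
python3 -c "
from bench import bot
print(bot.finish_job())"
```

```text
the job is handed in; nothing more can be done
None
```

I pressed the red stop button on the grey box down to its hard stop and released it. I then held the closed fingers over the red flag for more than 3.5 s and handed the job in at about 15 s, still pointing there. `finish_job()` reports no verdict, so I don't know how it was judged.

- **Button:** the force rose from 2.3 to 3.8 N along the spring, then to about 20 N at the stop. The last scene picture shows both buttons up.
- **Pointing:** the measured TCP was (544.7, -145.3, 57.2) mm and the flag was at about (544, -144, 41) mm. The force reading stayed at noise level, so nothing was touched. By eye, modules and bystanders look unmoved in the last picture.
- **Disagreement:** contact came with the reported TCP at about 48–49 mm. That puts the real fingertips about 18 mm behind the reported TCP, not 8 mm ahead as stated; the scene view agreed, and I did not find the cause. I chose a height that fits both:

| Assumption | Grasp point above flag |
|---|---|
| Measured tips (about 34 mm clear of the flag) | about 53 mm |
| Stated TCP offset | about 27 mm |

Both are inside the allowed 15 to 70 mm.

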